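# Make up two tooling kits from the stock

### The job

Make up the two tooling kits, each piece standing upright on the floor of its own compartment. Three-compartment tray: the steel hex block in the compartment at the pull-tab end, the blue insert case in the middle one (lengthwise across the tray, as it only fits so), the slim round tube in the far one; two-compartment tray: the stout canister at the tab end and the square pack in the other. Leave the jar, the collet and the ring gauge standing where they are.

Things in the scene. Friction and masses are not known exactly. Their poses are not given: they have to be found in the camera images.
- long_tray: Grey kit tray, three compartments in a row, 194 x 92 mm outside, fixed. Origin under its centre (tab not counted), x lengthwise; flat pull tab (40 mm wide, 23 mm long, black dot) on the -x end. Floor 3 mm thick; walls, dividers 4 mm thick, tops 15 mm above the bench. Compartments 84 mm wide, at y = 0: tab end 74 mm long, centre x -56 mm; middle 54 mm, x +12 mm; far end 50 mm, x +68 mm.
- short_tray: Grey kit tray, two compartments, 140 x 92 mm outside, fixed. Origin under its centre (tab not counted), x lengthwise; flat pull tab (40 mm wide, 23 mm long, black dot) on the -x end. Floor 3 mm thick; walls, dividers 4 mm thick, tops 15 mm above the bench. Compartments 84 mm wide, at y = 0: tab end 68 mm long, centre x -32 mm; other end 60 mm, x +36 mm.
- hex_block: Hexagonal steel collet block, a six-sided prism with a dark round bore seen in its top: 44 mm across flats, 51 mm across corners, 50 mm high, about 0.4 kg. Stands upright on the bench, loose; origin at the centre of its underside, z up. One pair of flats faces along y and -y, the others every 60 degrees.
- insert_case: Rectangular blue plastic case for cutting inserts, standing on its edge: 60 mm long (its x), 26 mm thick (its y), 45 mm high, about 0.1 kg. Stands upright on the bench, loose; origin at the centre of its underside, z up.
- slim_tube: Slim round tool tube, white with a black cap on top: 30 mm diameter, 75 mm high, about 0.1 kg. Stands upright on the bench, loose; origin at the centre of its underside, z up.
- canister: Stout round canister, all white with a grey disc on top: 42 mm diameter, 50 mm high, about 0.12 kg. Stands upright on the bench, loose; origin at the centre of its underside, z up.
- square_pack: Square grey plastic tool pack with a black band: 32 x 32 mm (sides along its x and y), 65 mm high, about 0.12 kg. Stands upright on the bench, loose; origin at the centre of its underside, z up.
- jar: White jar with a wide black cap, stays in the stock: 56 mm diameter, 60 mm high, 0.25 kg. Stands upright on the bench, loose; origin at the centre of its underside, z up.
- collet: Tapered steel collet, stays in the stock: 40 mm diameter at the foot, 26 mm at the top, with a black cross of slits on top, 46 mm high, 0.2 kg. Stands upright on the bench, loose; origin at the centre of its underside, z up.
- ring_gauge: Dark steel ring gauge, stays in the stock: 60 mm outer and 30 mm inner diameter, 22 mm high, 0.35 kg. Lies flat on the bench, loose; origin at the centre of its underside.
Not all that is in view belongs to the job. What is shaped like the short_tray but brown or turquoise is not meant. What is shaped like the slim_tube but orange is not meant.

How it is judged:
By the outcome, as a careful person would: the job done as asked, in the order asked, and still so for the second after the job is handed in, with the robot touching nothing.
It also fails if it takes over 128 s, if anything falls off the work surface, if the arm or the gripper's body presses on something with over 40 N, if the wrist force passes 120 N, or if a joint passes its speed limit or range.

### The arm

A 6-joint arm with a two-finger parallel gripper is mounted at the origin on the work surface. World frame = base frame: x ahead of the robot, y to its left, z up, the work surface at z = 0. Lengths are in m, angles in rad, forces in N, time in s.
With the tool pointing down it reaches from about 0.425 to 0.95 m from the base axis. Payload 3.5 kg.
Tool frame: the origin (TCP) lies midway between the tips of the shut fingers; the grasp point (between the pads) lies 19 mm behind it; z points along the fingers, y is the line along which they close (so a half turn about z gives the same grasp; the last joint's range is limited). The gripper opens to 85 mm and grips with 20 to 120 N. Pads are 22 mm wide; open, the fingers measure 114 mm over their backs; the gripper's body (76 mm by 85 mm) begins 54 mm behind the grasp point. The pads swing forward as they close: fully open they stand 13 mm farther back than shut.
Start: joints at [0.958, 0.286, 1.577, -0, 1.279, -0.15], TCP at [0.301, 0.604, 0.231] pointing down, gripper open.
Joint ranges: [-2.77, 2.77], [-0.9, 2.22], [0.21, 2.48], [-1.53, 4.67], [0.24, 2.81], [-2.84, 2.84]. Speed limits (rad/s): [2.79, 2.79, 3.14, 3.14, 3.14, 3.14].

### API

Orientations are given as a unit quaternion [x, y, z, w].
In Python, from plant import ctrl, cams, order gives the robot as it stands.
- The arm moves only by the tool move_arm, never from a script. Its argument "plan" is one flat list of numbers, 7 for each row, row after row: the shift along the world's x, y, z in mm, then the turn, a rotation vector about the world's x, y, z in degrees, then the finger opening in mm, from 0 to 85.4. A call has 1 to 12 rows; each row shifts and turns the commanded pose from where the row before left it; what a row does not reach is not made up. A row lasts 1/10 s, in which the tool goes at most 50 mm and 8.59 degrees, less where a joint would pass 70% of its speed; a pose out of reach is approached as far as the arm can. A call is refused whole if a number of a shift passes 50 or a number of a turn 8.59, either way. A call with a gripper value outside its range is refused whole. The fingers move at their own pace and stop on an object; "newtons" is the grip in N (left out, the last holds). Time passes only in rows, so rows that do not move let the fingers close. It gives the time, the measured TCP pose, the force, the opening and the grip force at its end, in the units of the state.
- ctrl.get_state(): the state, without advancing time (a new reading comes with each control period).
- cams.read_camera(name): name is "scene" or "top" or "wrist"; returns a dict with "color" (400x640x3 uint8, red, green, blue), "fov_y" (degrees; the focal length in pixels is half the picture's height over the tangent of half this angle, whatever the lens; pixels are square), "cx", "cy" (the principal point, pixels), "origin" and "orientation" of the camera in the world; the wrist camera has in their place "T_tool_cam" (4x4, takes a point from camera to tool coordinates, whose origin is the TCP and whose axes are the flange's). Camera axes: x right, y up, looking along -z (the intrinsics and any distortion apply to the point x, -y, -z); pixel columns grow to the right and rows downward; lengths in m; the calibration is good to about 2 mm. The wrist camera is an equidistant fisheye: a pixel r from the principal point sees the ray r / f radians off the axis. A picture is of the moment at which its call begins: read the wrist's pose just before it. There is no depth.
- order.sign_off(): hands the job in; it is judged then, once.
The state is a dict: "time": time; "qpos": joint angles; "dq": joint speeds; "joint_efforts": joint torques, N m; "eef_pos": TCP position; "tcp_rot": TCP orientation; "contact_force": force on the tool from outside, world axes, zero at the start; "wrist_torque": the same for the moment, N m; "opening": opening from 0.0 (shut) to 1.0 (fully open); "finger_force": force on a finger pad.
Only numpy, scipy, OpenCV 4.12 (cv2) and the standard library are available. Lean on these libraries where they do the work, as an engineer would, in place of code of your own. Each camera call takes 0.05 s, during which the arm holds its last target. There are 200 camera calls.

## Working session

There is one attempt and no reset: what is moved stays moved. The work goes in short steps, Python scripts to look and compute and a tool call to move; the robot and the scene stay as the last step left them, time stands still between calls to the robot, and variables do not carry over. Pictures are saved under pics/ and viewed, at most 14 in all, crops included, and the job is handed in when it is done.

Besides the shell and the picture viewer there is one more tool, called after "Call:" in YAML: its name, and indented under it one key for each argument. move_arm: Moves the arm, as the interface text tells. Its arguments: {"type":"object","properties":{"plan":{"type":"array","items":{"type":"number"}},"newtons":{"type":"number"}},"required":["plan"]}

```bash
mkdir -p pics; ls; cat > h.py <<'E'
import numpy as np, cv2
from scipy.spatial.transform import Rotation as R
from plant import ctrl, cams, order
def shot(n,f):
    s=ctrl.get_state(); c=cams.read_camera(n)
    np.save('pics/'+f+'.npy',{'c':c,'s':s},allow_pickle=True)
    cv2.imwrite('pics/'+f+'.png',cv2.cvtColor(c['color'],cv2.COLOR_RGB2BGR)); return c
E
python3 - <<'E'
from h import *
for n in ['scene','top','wrist']:
    c=shot(n,n+'0'); print(n,{k:v for k,v in c.items() if k!='color'})
print(ctrl.get_state())
E
```

```text
pics
scene {'fov_y': 57.172852774877626, 'cx': 316.4814245751853, 'cy': 204.62807871536833, 'origin': array([ 0.97069035, -0.31478627,  0.72113355]), 'orientation': array([0.32656552, 0.15171069, 0.40549758, 0.84018482])}
top {'fov_y': 49.80141672367496, 'cx': 324.08867414480227, 'cy': 204.60872926223422, 'origin': array([0.38695587, 0.10697574, 1.16169342]), 'orientation': array([-0.02605288,  0.04262237,  0.71424777, -0.69810795])}
wrist {'fov_y': 65.70646984690485, 'cx': 321.94502760469936, 'cy': 201.2986128989183, 'T_tool_cam': array([[ 3.86257410e-04,  9.62230361e-01,  2.72236262e-01,
         6.86766120e-02],
       [ 9.99999775e-01, -5.20908807e-04,  4.22342509e-04,
         7.19688222e-04],
       [ 5.48201052e-04,  2.72236038e-01, -9.62230346e-01,
        -1.42869516e-01],
       [ 0.00000000e+00,  0.00000000e+00,  0.00000000e+00,
         1.00000000e+00]])}
{'time': 0.15, 'qpos': array([ 9.58039421e-01,  2.86992315e-01,  1.57787268e+00, -1.62682813e-06,
        1.27864647e+00, -1.50012891e-01]), 'dq': array([-0.00109547, -0.00148115, -0.0018158 , -0.00033286, -0.0006589 ,
       -0.00023339]), 'joint_efforts': array([ 9.29660237e-04, -4.06601071e+01, -2.93142503e+01, -1.29548780e-04,
        3.93875671e-03,  6.28084635e-06]), 'eef_pos': array([0.30099355, 0.60357676, 0.23022755]), 'tcp_rot': array([ 2.29312852e-01,  9.73352298e-01, -8.90758386e-04, -3.56372427e-04]), 'contact_force': array([-0.02249324,  0.72252717, -0.18649956]), 'wrist_torque': array([ 0.03883029, -0.0322354 , -0.02351914]), 'finger_force': 0.0, 'opening': 1.0020923728649904}
```

```bash
python3 -c "
import cv2
a=cv2.imread('pics/top0.png');b=cv2.imread('pics/scene0.png')
cv2.imwrite('pics/top0b.png',cv2.resize(a,(800,500),interpolation=cv2.INTER_CUBIC))
"
```

```text
(no output)
```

View pics/top0.png

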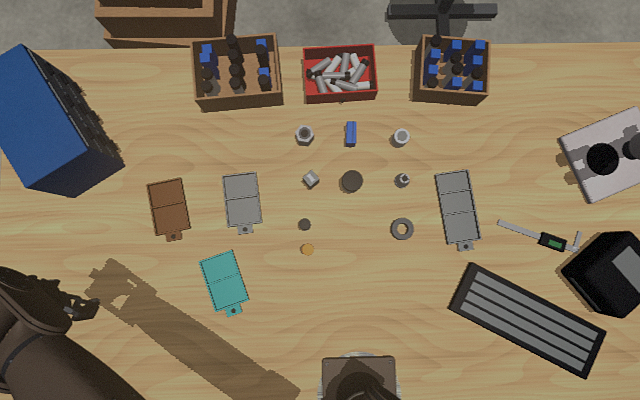

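View pics/scene0.png

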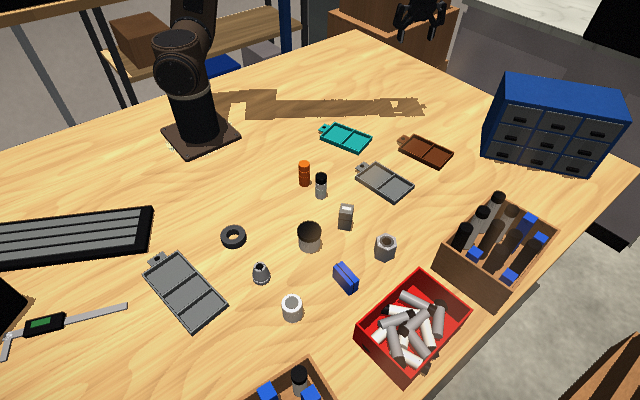

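The top view shows hex (304,134), case (351,132), canister (401,136), pack (311,180), jar (351,181), collet (402,180) and ring (402,229).
- **Tubes:** black cap at (305,225), orange at (307,249). The black-capped one is meant.
- **Short-tray shapes:** grey (242,202), brown (168,209), turquoise (224,283). The grey one is meant.
- **Long tray:** (458,208).

I'll confirm these in enlarged crops.

```bash
python3 -c "
import cv2
a=cv2.imread('pics/top0.png')
cv2.imwrite('pics/c1.png',cv2.resize(a[115:265,215:415],(800,600),interpolation=cv2.INTER_CUBIC))
cv2.imwrite('pics/c2.png',cv2.resize(a[160:260,420:500],(480,600),interpolation=cv2.INTER_CUBIC))
"
```

```text
(no output)
```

View pics/c1.png

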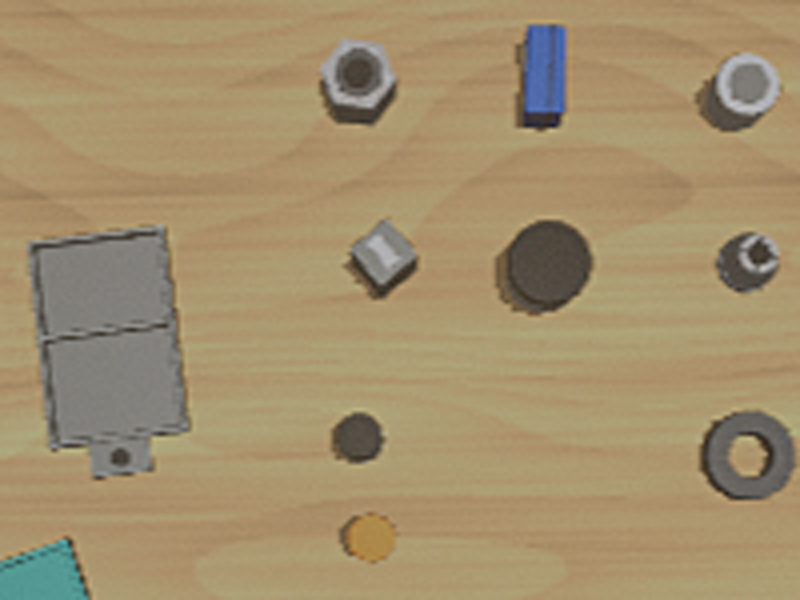

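View pics/c2.png

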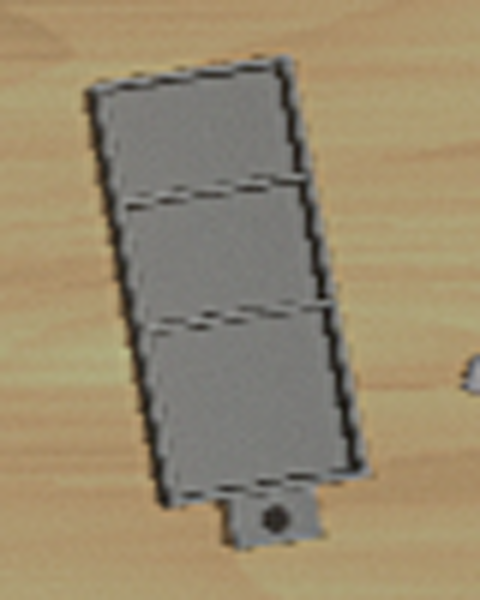

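The crops confirm the candidates: black-capped tube at crop (358,437) beside the orange one at (371,537). The grey short tray's corners are (32,243), (163,228), (188,430), (54,448), and the long tray's are (90,90), (290,58), (368,472), (165,505).

```bash
cat >> h.py <<'E'
def px2w(c,uv,z):
    f=200/np.tan(np.radians(c['fov_y']/2)); uv=np.atleast_2d(uv).astype(float)
    d=np.c_[(uv[:,0]-c['cx'])/f,-(uv[:,1]-c['cy'])/f,-np.ones(len(uv))]
    d=R.from_quat(c['orientation']).apply(d); o=np.array(c['origin'])
    return o+d*((z-o[2])/d[:,2])[:,None]
def load(f): return np.load('pics/'+f+'.npy',allow_pickle=True).item()
E
python3 - <<'E'
from h import *
np.set_printoptions(precision=4,suppress=True)
c=load('top0')['c']
A=lambda p:(np.array(p)+.5)/4-.5+[215,115]
B=lambda p:(np.array(p)+.5)/6-.5+[420,160]
def rect(n,P):
    # order: far-left, far-right, tab-right, tab-left (image)
    ctr=P.mean(0); x=(P[0]+P[1]-P[2]-P[3])/2; y=(P[0]+P[3]-P[1]-P[2])/2
    print(n,ctr[:2],'L',np.hypot(*x[:2]),'W',np.hypot(*y[:2]),'yawx',np.degrees(np.arctan2(x[1],x[0])),'yawy',np.degrees(np.arctan2(y[1],y[0])))
rect('long',px2w(c,B([(90,90),(290,58),(368,472),(165,505)]),.015))
rect('short',px2w(c,A([(32,243),(163,228),(188,430),(54,448)]),.015))
rect('case',px2w(c,A([(529,25),(566,27),(562,113),(526,113)]),.045))
rect('pack',px2w(c,A([(385,220),(417,256),(383,287),(350,255)]),.065))
for n,p,z in [('hex',(359,74),.05),('can',(749,84),.05),('tube',(358,437),.075),('jar',(548,263),.06),('collet',(759,254),.046),('ring',(749,455),.022),('orange',(371,538),.075)]: print(n,px2w(c,A([p]),z)[0,:2])
P=px2w(c,A([(337,42),(380,42),(396,75),(379,108),(337,106),(322,75)]),.05)-px2w(c,A([(359,74)]),.05)
print(np.hypot(P[:,0],P[:,1]),np.degrees(np.arctan2(P[:,1],P[:,0])))
s=ctrl.get_state(); print(R.from_quat(s['tcp_rot']).as_matrix())
E
```

```text
long [ 0.4863 -0.2807] L 0.18898161950028325 W 0.09271404277580497 yawx 7.426318320602052 yawy 97.8375898065601
short [0.5188 0.2974] L 0.13765609645136836 W 0.08850008262036423 yawx 6.197222040706786 yawy 95.9473284455932
case [0.6875 0.0033] L 0.05900978712178165 W 0.024245092790632642 yawx -3.9783339278176073 yawy 87.36563014388945
pack [0.5624 0.1131] L 0.03085544223238198 W 0.030398252461473065 yawx -47.12962174721652 yawy 42.1983381158611
hex [0.6852 0.127 ]
can [ 0.6738 -0.1306]
tube [0.4449 0.1317]
jar [0.5555 0.0071]
collet [ 0.5608 -0.1333]
ring [ 0.4299 -0.1261]
orange [0.3814 0.1248]
[0.026  0.0256 0.0244 0.0263 0.0259 0.0243] [  32.8364  -33.7941  -92.6118 -151.1741  144.9843   90.5529]
[[-0.8948  0.4464 -0.0011]
 [ 0.4464  0.8948 -0.0016]
 [ 0.0003 -0.0019 -1.    ]]
```

Measurements are consistent with the given sizes, so I'm moving toward the hex block (grip along its flats at about 58.5°).

Call:
move_arm:
  plan: [30, -38, -5, 0, 0, -0.5, 85, 30, -38, -5, 0, 0, -0.5, 85, 30, -38, -5, 0, 0, -0.5, 85, 30, -38, -5, 0, 0, -0.5, 85, 30, -38, -5, 0, 0, -0.5, 85, 30, -38, -5, 0, 0, -0.5, 85, 30, -38, -5, 0, 0, -0.5, 85, 30, -38, -5, 0, 0, -0.5, 85, 30, -38, -5, 0, 0, -0.5, 85, 30, -38, -5, 0, 0, -0.5, 85, 24, -21, 0, 0, 0, 0, 85, 0, 0, 0, 0, 0, 0, 85]
  newtons: 60

```text
time: 1.35
eef_pos: [0.6277, 0.1993, 0.1806]
tcp_rot: [0.274, 0.962, -0.0, 0.0]
contact_force: [0.0, 0.4, 0.0]
opening: 0.993
finger_force: 0.0
```

Call:
move_arm:
  plan: [29, -37, -10, 0, 0, 0, 85, 29, -37, -10, 0, 0, 0, 85, 0, 0, 0, 0, 0, 0, 85]

```text
time: 1.65
eef_pos: [0.6844, 0.1252, 0.159]
tcp_rot: [0.274, 0.962, -0.001, -0.001]
contact_force: [-0.7, 0.3, 0.3]
opening: 0.997
finger_force: 0.0
```

```bash
python3 - <<'E'
from h import *
c=shot('wrist','w1'); s=ctrl.get_state(); print(s['eef_pos'],s['tcp_rot'])
# project expected points into the wrist view
Rm=R.from_quat(s['tcp_rot']).as_matrix(); T=np.array(c['T_tool_cam']); f=200/np.tan(np.radians(c['fov_y']/2))
def proj(p):
    q=T[:3,:3].T@(Rm.T@(np.array(p)-s['eef_pos'])-T[:3,3]); d=np.array([q[0],-q[1],-q[2]])
    th=np.arctan2(np.hypot(d[0],d[1]),d[2]); r=f*th; n=np.hypot(d[0],d[1]); return c['cx']+r*d[0]/n,c['cy']+r*d[1]/n
im=cv2.cvtColor(c['color'],cv2.COLOR_RGB2BGR)
a=np.radians(28.5+60*np.arange(6))
for p in [(.6852+.0254*np.cos(t),.127+.0254*np.sin(t),.05) for t in a]: cv2.circle(im,tuple(int(round(v)) for v in proj(p)),3,(0,0,255),1)
cv2.imwrite('pics/w1m.png',im)
E
```

```text
[0.68327735 0.12746308 0.15963188] [ 2.73015552e-01  9.62008594e-01 -3.28553632e-04 -1.36596810e-03]
```

View pics/w1m.png

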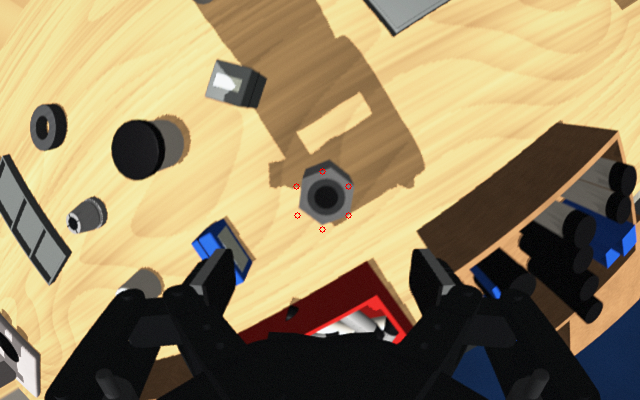

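The wrist view shows the hex block's top at about (326,197). The prediction from the top camera was (322,200), so they agree to 3 mm and the flats line up. Descending.

Call:
move_arm:
  plan: [0, 3, -40, 0, 0, 0, 85, 0, 0, -40, 0, 0, 0, 85, 0, 0, -40, 0, 0, 0, 85, 0, 0, -23, 0, 0, 0, 85, 0, 0, 0, 0, 0, 0, 40, 0, 0, 0, 0, 0, 0, 40, 0, 0, 0, 0, 0, 0, 40, 0, 0, 0, 0, 0, 0, 40, 0, 0, 0, 0, 0, 0, 40, 0, 0, 0, 0, 0, 0, 40]

```text
time: 2.7
eef_pos: [0.6853, 0.1326, 0.0216]
tcp_rot: [0.272, 0.962, 0.001, 0.002]
contact_force: [-0.4, 1.7, 6.2]
opening: 0.515
finger_force: 61.3
```

Call:
move_arm:
  plan: [0, 0, 30, 0, 0, 0, 40, 0, 0, 40, 0, 0, 0, 40, 0, 0, 40, 0, 0, 0, 40, -21, -35, 10, 0, 0, 0, 40, -21, -35, 0, 0, 0, 0, 40, -21, -35, 0, 0, 0, 0, 40, -21, -35, 0, 0, 0, 0, 40, -21, -35, 0, 0, 0, 0, 40, -21, -35, 0, 0, 0, 0, 40, -21, -35, 0, 0, 0, 0, 40, -21, -35, 0, 0, 0, 0, 40, -21, -35, 0, 0, 0, 0, 40]

```text
time: 3.9
eef_pos: [0.4926, -0.1838, 0.1376]
tcp_rot: [0.272, 0.962, 0.0, -0.0]
contact_force: [0.2, 0.1, -3.1]
opening: 0.513
finger_force: 61.7
```

Call:
move_arm:
  plan: [-21, -35, 0, 0, 0, 0, 40, -21, -35, 0, 0, 0, 0, 40, -20, -30, 0, 0, 0, 0, 40, 0, 0, 0, 0, 0, 0, 40, 0, 0, 0, 0, 0, 0, 40]

```text
time: 4.4
eef_pos: [0.4315, -0.283, 0.1377]
tcp_rot: [0.273, 0.962, 0.001, -0.0]
contact_force: [0.6, 0.1, -3.4]
opening: 0.515
finger_force: 62.0
```

```bash
cat >> h.py <<'E'
def overlay(f,pts,crop=None):
    c=cams.read_camera('wrist'); s=ctrl.get_state(); print(s['eef_pos'],s['tcp_rot'])
    Rm=R.from_quat(s['tcp_rot']).as_matrix(); T=np.array(c['T_tool_cam']); fl=200/np.tan(np.radians(c['fov_y']/2))
    im=cv2.cvtColor(c['color'],cv2.COLOR_RGB2BGR)
    for p in pts:
        q=T[:3,:3].T@(Rm.T@(np.array(p)-s['eef_pos'])-T[:3,3]); d=np.array([q[0],-q[1],-q[2]])
        n=np.hypot(d[0],d[1]); r=fl*np.arctan2(n,d[2])
        cv2.circle(im,(int(round(c['cx']+r*d[0]/n)),int(round(c['cy']+r*d[1]/n))),3,(0,0,255),1)
    cv2.imwrite('pics/'+f+'.png',im)
def trayp(cx,cy,yaw,xs,z=.015):
    a=np.radians(yaw); M=np.array([[np.cos(a),-np.sin(a)],[np.sin(a),np.cos(a)]])
    return [tuple(np.array([cx,cy])+M@np.array([x,y]))+(z,) for x in xs for y in (-.046,.046)]
LONG=(.4863,-.2807,7.7); SHORT=(.5188,.2974,6.1)
E
python3 - <<'E'
from h import *
overlay('w2',trayp(*LONG,[-.097,-.017,.041,.097]))
E
```

```text
[ 0.43200502 -0.28234526  0.13777537] [ 2.71944485e-01  9.62312686e-01  5.89238718e-04 -3.80783587e-04]
```

View pics/w2.png

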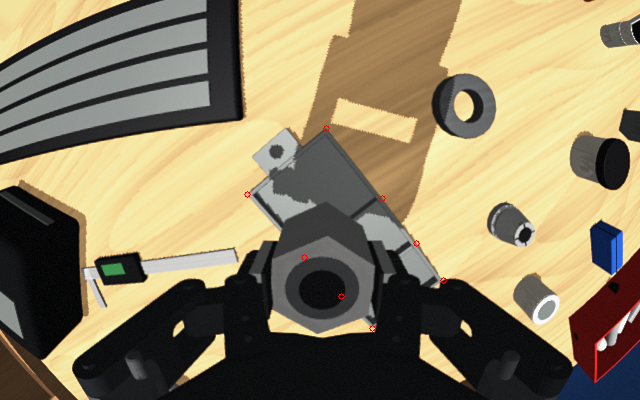

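The tray overlay matches its corners and the hex hangs over the tab compartment. Lowering.

Call:
move_arm:
  plan: [-1, -5, -30, 0, 0, 0, 40, 0, 0, -40, 0, 0, 0, 40, 0, 0, -30, 0, 0, 0, 40, 0, 0, -9, 0, 0, 0, 40, 0, 0, -3, 0, 0, 0, 40, 0, 0, 0, 0, 0, 0, 40]

```text
time: 5.05
eef_pos: [0.4325, -0.2882, 0.0273]
tcp_rot: [0.271, 0.963, -0.0, 0.001]
contact_force: [0.3, -0.8, -3.9]
opening: 0.509
finger_force: 62.0
```

Call:
move_arm:
  plan: [0, 0, -3, 0, 0, 0, 40, 0, 0, -1, 0, 0, 0, 40, 0, 0, 0, 0, 0, 0, 40]

```text
time: 5.35
eef_pos: [0.4328, -0.2891, 0.0246]
tcp_rot: [0.272, 0.962, -0.001, 0.002]
contact_force: [0.5, 1.8, 4.5]
opening: 0.516
finger_force: 62.6
```

Call:
move_arm:
  plan: [0, 0, 0, 0, 0, 0, 64, 0, 0, 0, 0, 0, 0, 64, 0, 0, 20, 0, 0, 0, 64, 0, 0, 40, 0, 0, 0, 64, 0, 0, 50, 0, 0, 0, 64, 28, 32, 15, 0, 0, 3, 64, 28, 32, 0, 0, 0, 4, 64, 28, 32, 0, 0, 0, 4, 64, 28, 32, 0, 0, 0, 4, 64, 28, 32, 0, 0, 0, 4, 64, 28, 32, 0, 0, 0, 4, 64, 28, 32, 0, 0, 0, 4, 64]

```text
time: 6.55
eef_pos: [0.6283, -0.0627, 0.1472]
tcp_rot: [0.038, 0.999, -0.0, 0.0]
contact_force: [0.5, 0.1, 0.0]
opening: 0.753
finger_force: 0.0
```

Call:
move_arm:
  plan: [28, 32, 0, 0, 0, 1.5, 64, 30, 35, 0, 0, 0, 0, 64, 0, 0, 0, 0, 0, 0, 64, 0, 0, 0, 0, 0, 0, 64]

```text
time: 6.95
eef_pos: [0.6854, 0.0039, 0.1466]
tcp_rot: [0.025, 1.0, -0.0, -0.0]
contact_force: [1.1, -1.0, 0.1]
opening: 0.749
finger_force: 0.0
```

```bash
python3 - <<'E'
from h import *
a=np.radians(-3)
M=np.array([[np.cos(a),-np.sin(a)],[np.sin(a),np.cos(a)]])
pts=[tuple(np.array([.6875,.0033])+M@np.array([x,y]))+(.045,) for x in(-.03,.03) for y in(-.013,.013)]
overlay('w3',pts+trayp(*LONG,[-.097,-.017,.041,.097]))
print(ctrl.get_state()['qpos'])
E
```

```text
[0.6849566  0.0029184  0.14671434] [ 2.61155136e-02  9.99658765e-01 -1.85872909e-04 -5.46076335e-04]
[-1.43401730e-01  3.81630532e-01  1.61532529e+00 -5.45549037e-04
  1.14567804e+00 -1.66173582e+00]
```

View pics/w3.png

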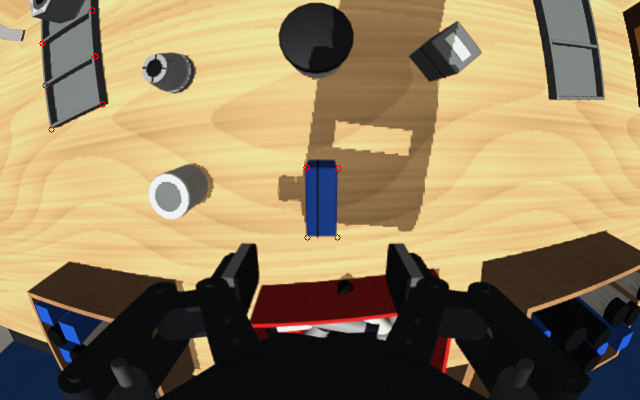

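The wrist view shows the case at (305–338, 162–237), within a few pixels of the overlay. Grasping it.

Call:
move_arm:
  plan: [2, 0, -45, 0, 0, 0, 64, 0, 0, -45, 0, 0, 0, 64, 0, 0, -30, 0, 0, 0, 64, 0, 0, -10, 0, 0, 0, 64, 0, 0, 0, 0, 0, 0, 20, 0, 0, 0, 0, 0, 0, 20, 0, 0, 0, 0, 0, 0, 20, 0, 0, 0, 0, 0, 0, 20, 0, 0, 0, 0, 0, 0, 20]
  newtons: 35

```text
time: 7.9
eef_pos: [0.6894, 0.0025, 0.0205]
tcp_rot: [0.026, 1.0, -0.001, 0.003]
contact_force: [-1.8, -1.3, 6.3]
opening: 0.294
finger_force: 36.1
```

Call:
move_arm:
  plan: [0, 0, 30, 0, 0, 0, 20, 0, 0, 40, 0, 0, 0, 20, 0, 0, 40, 0, 0, 0, 20, -19, -28, 0, 0, 0, -8, 20, -19, -28, 0, 0, 0, -8, 20, -19, -28, 0, 0, 0, -8, 20, -19, -28, 0, 0, 0, -8, 20, -19, -28, 0, 0, 0, -8, 20, -19, -28, 0, 0, 0, -8, 20, -19, -28, 0, 0, 0, -8, 20, -19, -28, 0, 0, 0, -8, 20, -19, -28, 0, 0, 0, -8, 20]

```text
time: 9.1
eef_pos: [0.5152, -0.2496, 0.1273]
tcp_rot: [0.611, 0.792, 0.0, -0.0]
contact_force: [-0.3, -0.0, -1.7]
opening: 0.297
finger_force: 35.1
```

Call:
move_arm:
  plan: [-19, -29, 0, 0, 0, -7, 20, 0, 0, 0, 0, 0, 0, 20, 0, 0, 0, 0, 0, 0, 20, 0, 0, 0, 0, 0, 0, 20]

```text
time: 9.5
eef_pos: [0.4976, -0.2772, 0.1272]
tcp_rot: [0.656, 0.755, 0.0, -0.0]
contact_force: [0.1, -0.2, -2.3]
opening: 0.295
finger_force: 35.2
```

```bash
python3 - <<'E'
from h import *
s=ctrl.get_state(); y=R.from_quat(s['tcp_rot']).as_matrix()[:,1]; print(s['eef_pos'],np.degrees(np.arctan2(y[1],y[0])),s['qpos'])
E
```

```text
[ 0.49756159 -0.27719757  0.12722713] 8.060387096988034 [-6.86567593e-01  1.65598637e-01  1.92185471e+00  4.86738626e-04
  1.05448098e+00 -8.27488273e-01]
```

Call:
move_arm:
  plan: [1, -2, -40, 0, 0, 0, 20, 0, 0, -40, 0, 0, 0, 20, 0, 0, -18, 0, 0, 0, 20, 0, 0, -4, 0, 0, 0, 20, 0, 0, -3, 0, 0, 0, 20, 0, 0, 0, 0, 0, 0, 20]

```text
time: 10.1
eef_pos: [0.4994, -0.2795, 0.0234]
tcp_rot: [0.655, 0.755, 0.0, 0.001]
contact_force: [-0.1, -0.2, -1.5]
opening: 0.296
finger_force: 35.6
```

Call:
move_arm:
  plan: [0, 0, -2, 0, 0, 0, 20, 0, 0, 0, 0, 0, 0, 20]

```text
time: 10.3
eef_pos: [0.4996, -0.2798, 0.0232]
tcp_rot: [0.656, 0.755, 0.0, 0.0]
contact_force: [-3.0, 3.4, 9.6]
opening: 0.296
finger_force: 36.9
```

Call:
move_arm:
  plan: [0, 0, 0, 0, 0, 0, 40, 0, 0, 0, 0, 0, 0, 40, 0, 0, 30, 0, 0, 0, 40, 0, 0, 45, 0, 0, 0, 40, 0, 0, 45, 0, 0, 0, 64, -5, 42, 0, 0, 0, 8, 64, -5, 42, 0, 0, 0, 8, 64, -5, 42, 0, 0, 0, 8, 64, -5, 42, 0, 0, 0, 8, 64, -5, 42, 0, 0, 0, 8, 64, -5, 42, 0, 0, 0, 8, 64, -5, 42, 0, 0, 0, 8, 64]

```text
time: 11.5
eef_pos: [0.4631, 0.0156, 0.1406]
tcp_rot: [0.222, 0.975, 0.0, 0.001]
contact_force: [0.5, 0.3, -0.6]
opening: 0.753
finger_force: 0.0
```

Call:
move_arm:
  plan: [-5, 42, 0, 0, 0, 8, 64, -5, 42, 0, 0, 0, 8, 64, -8, 35, 0, 0, 0, 8, 64, 0, 0, 0, 0, 0, 0, 64, 0, 0, 0, 0, 0, 0, 64]

```text
time: 12.0
eef_pos: [0.4452, 0.1336, 0.1404]
tcp_rot: [0.017, 1.0, -0.0, 0.0]
contact_force: [0.1, 0.3, -0.1]
opening: 0.747
finger_force: 0.0
```

```bash
python3 - <<'E'
from h import *
shot('top','top1'); a=np.radians(np.arange(0,360,60))
overlay('w4',[(.4449+.015*np.cos(t),.1317+.015*np.sin(t),.075) for t in a]+trayp(*LONG,[-.097,-.017,.041,.097]))
w=cv2.imread('pics/w4.png')[:, :]; t=cv2.resize(cv2.imread('pics/top1.png')[150:270,420:500],(267,400))
cv2.imwrite('pics/w4b.png',np.hstack([w[:,100:620],t]))
E
```

```text
[0.44565713 0.13237167 0.14039309] [ 1.82596590e-02  9.99833227e-01 -1.82076253e-04  2.64575656e-04]
```

View pics/w4b.png

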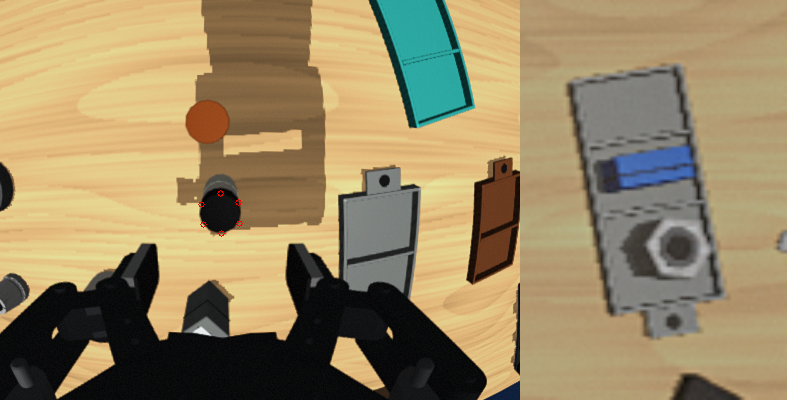

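The picture shows the hex and case seated in their compartments, and the black-capped tube centred at (220,212) on the overlay. The orange tube at (207,121) stays clear. Grasping the tube.

Call:
move_arm:
  plan: [-1, -1, -40, 0, 0, 0, 64, 0, 0, -40, 0, 0, 0, 64, 0, 0, -25, 0, 0, 0, 64, 0, 0, 0, 0, 0, 0, 25, 0, 0, 0, 0, 0, 0, 25, 0, 0, 0, 0, 0, 0, 25, 0, 0, 0, 0, 0, 0, 25, 0, 0, 0, 0, 0, 0, 25]

```text
time: 12.9
eef_pos: [0.4453, 0.132, 0.0366]
tcp_rot: [0.018, 1.0, 0.0, 0.001]
contact_force: [-0.2, -1.5, 1.4]
opening: 0.34
finger_force: 35.1
```

Call:
move_arm:
  plan: [0, 0, 30, 0, 0, 0, 25, 0, 0, 40, 0, 0, 0, 25, 0, 0, 30, 0, 0, 0, 25, 11, -40, 0, 0, 0, 0, 25, 11, -40, 0, 0, 0, 0, 25, 11, -40, 0, 0, 0, 0, 25, 11, -40, 0, 0, 0, 0, 25, 11, -40, 0, 0, 0, 0, 25, 11, -40, 0, 0, 0, 0, 25, 11, -40, 0, 0, 0, 0, 25, 11, -40, 0, 0, 0, 0, 25, 11, -40, 0, 0, 0, 0, 25]

```text
time: 14.1
eef_pos: [0.5436, -0.2296, 0.1359]
tcp_rot: [0.018, 1.0, -0.0, 0.0]
contact_force: [1.2, 0.2, -0.4]
opening: 0.347
finger_force: 35.1
```

Call:
move_arm:
  plan: [9, -43, 0, 0, 0, 0, 25, 0, 0, 0, 0, 0, 0, 25, 0, 0, 0, 0, 0, 0, 25]

```text
time: 14.4
eef_pos: [0.5522, -0.2717, 0.1354]
tcp_rot: [0.018, 1.0, 0.0, -0.0]
contact_force: [-0.5, 0.7, -1.3]
opening: 0.349
finger_force: 35.1
```

Contact is expected at measured z ≈ 0.039–0.040.

Call:
move_arm:
  plan: [1, 0, -40, 0, 0, 0, 25, 0, 0, -40, 0, 0, 0, 25, 0, 0, -11, 0, 0, 0, 25, 0, 0, -4, 0, 0, 0, 25, 0, 0, -2, 0, 0, 0, 25, 0, 0, 0, 0, 0, 0, 25]

```text
time: 15.0
eef_pos: [0.5542, -0.271, 0.0398]
tcp_rot: [0.017, 1.0, -0.001, 0.001]
contact_force: [0.3, 0.1, -0.7]
opening: 0.342
finger_force: 35.3
```

Call:
move_arm:
  plan: [0, 0, -1.5, 0, 0, 0, 25, 0, 0, 0, 0, 0, 0, 25]

```text
time: 15.2
eef_pos: [0.5546, -0.2715, 0.0394]
tcp_rot: [0.018, 1.0, -0.001, 0.001]
contact_force: [-1.5, 1.3, 4.1]
opening: 0.346
finger_force: 35.9
```

Call:
move_arm:
  plan: [0, 0, 0, 0, 0, 0, 48, 0, 0, 0, 0, 0, 0, 48, 0, 0, 30, 0, 0, 0, 48, 0, 0, 45, 0, 0, 0, 48, 0, 0, 35, 0, 0, 0, 75, 24, 28, 0, 0, 0, 0, 75, 24, 28, 0, 0, 0, 0, 75, 24, 28, 0, 0, 0, 0, 75, 24, 28, 0, 0, 0, 0, 75, 24, 29, 0, 0, 0, 0, 75, 0, 0, 0, 0, 0, 0, 75, 0, 0, 0, 0, 0, 0, 75]

```text
time: 16.4
eef_pos: [0.6735, -0.1294, 0.1465]
tcp_rot: [0.017, 1.0, -0.0, -0.0]
contact_force: [0.1, -0.3, 0.0]
opening: 0.874
finger_force: 0.0
```

```bash
python3 - <<'E'
from h import *
a=np.radians(np.arange(0,360,60))
overlay('w5',[(.6738+.021*np.cos(t),-.1306+.021*np.sin(t),.05) for t in a])
E
```

```text
[ 0.67301199 -0.13020352  0.14653716] [ 1.74044260e-02  9.99848468e-01 -1.87092665e-04 -3.02296259e-04]
```

View pics/w5.png

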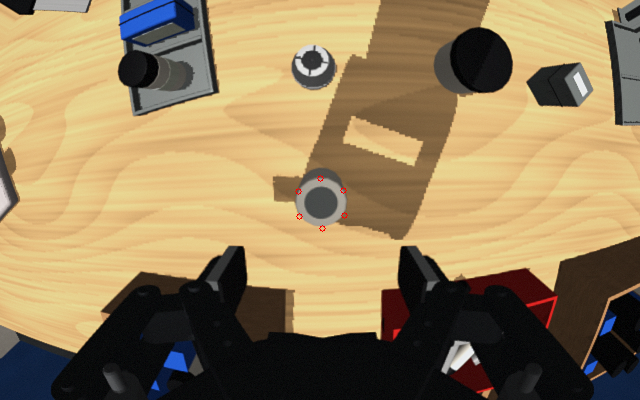

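The tube stands upright in the far compartment. The canister's top is at (321,202), on the overlay. Grasping the canister.

Call:
move_arm:
  plan: [0, 0, -45, 0, 0, 0, 75, 0, 0, -45, 0, 0, 0, 75, 0, 0, -30, 0, 0, 0, 75, 0, 0, -9, 0, 0, 0, 75, 0, 0, 0, 0, 0, 0, 36, 0, 0, 0, 0, 0, 0, 36, 0, 0, 0, 0, 0, 0, 36, 0, 0, 0, 0, 0, 0, 36, 0, 0, 0, 0, 0, 0, 36]

```text
time: 17.35
eef_pos: [0.6752, -0.1309, 0.0208]
tcp_rot: [0.018, 1.0, -0.001, 0.002]
contact_force: [-1.0, -1.1, 6.0]
opening: 0.482
finger_force: 36.1
```

Call:
move_arm:
  plan: [0, 0, 30, 0, 0, 0, 36, 0, 0, 45, 0, 0, 0, 36, 0, 0, 40, 0, 0, 0, 36, -17, 39, 0, 0, 0, 0, 36, -17, 39, 0, 0, 0, 0, 36, -17, 39, 0, 0, 0, 0, 36, -17, 39, 0, 0, 0, 0, 36, -17, 39, 0, 0, 0, 0, 36, -17, 39, 0, 0, 0, 0, 36, -17, 39, 0, 0, 0, 0, 36, -17, 39, 0, 0, 0, 0, 36, -17, 39, 0, 0, 0, 0, 36]

```text
time: 18.55
eef_pos: [0.5189, 0.2225, 0.1328]
tcp_rot: [0.018, 1.0, 0.0, -0.0]
contact_force: [0.5, 0.0, 0.1]
opening: 0.48
finger_force: 35.8
```

Call:
move_arm:
  plan: [-17, 39, 0, 0, 0, 0, 36, -17, 35, 0, 0, 0, 0, 36, 0, 0, 0, 0, 0, 0, 36, 0, 0, 0, 0, 0, 0, 36]

```text
time: 18.95
eef_pos: [0.4855, 0.2956, 0.1326]
tcp_rot: [0.016, 1.0, -0.0, -0.0]
contact_force: [-0.2, 0.5, -1.7]
opening: 0.482
finger_force: 35.9
```

```bash
python3 - <<'E'
from h import *
overlay('w6',trayp(*SHORT,[-.07,.004,.07]))
E
```

```text
[0.4861276  0.2948221  0.13270651] [ 1.72019001e-02  9.99852002e-01 -2.58185315e-04 -5.23066740e-05]
```

View pics/w6.png

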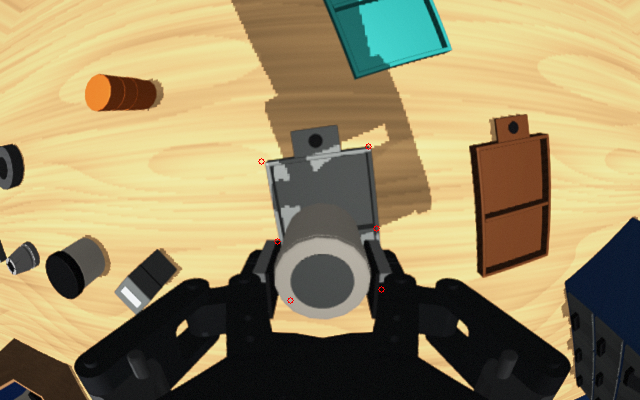

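The overlay matches the short tray. Lowering the canister into its tab compartment.

Call:
move_arm:
  plan: [1, 0, -45, 0, 0, 0, 36, 0, 0, -40, 0, 0, 0, 36, 0, 0, -17, 0, 0, 0, 36, 0, 0, -5, 0, 0, 0, 36, 0, 0, -3, 0, 0, 0, 36, 0, 0, 0, 0, 0, 0, 36]

```text
time: 19.6
eef_pos: [0.4885, 0.2939, 0.0239]
tcp_rot: [0.019, 1.0, -0.0, 0.0]
contact_force: [0.3, 0.4, -0.8]
opening: 0.48
finger_force: 36.0
```

Call:
move_arm:
  plan: [0, 0, -1.5, 0, 0, 0, 36, 0, 0, 0, 0, 0, 0, 36]

```text
time: 19.8
eef_pos: [0.4888, 0.2941, 0.0238]
tcp_rot: [0.018, 1.0, -0.0, 0.0]
contact_force: [-3.9, -2.4, 8.7]
opening: 0.483
finger_force: 37.0
```

Call:
move_arm:
  plan: [0, 0, 0, 0, 0, 0, 60, 0, 0, 0, 0, 0, 0, 60, 0, 0, 30, 0, 0, 0, 60, 0, 0, 50, 0, 0, 0, 60, 0, 0, 50, 0, 0, 0, 60, 13, -30, 0, 0, 0, 7, 60, 12, -30, 0, 0, 0, 7.5, 60, 12, -30, 0, 0, 0, 7.5, 60, 12, -30, 0, 0, 0, 7.5, 60, 12, -30, 0, 0, 0, 7.5, 60, 12, -31, 0, 0, 0, 7.5, 60, 0, 0, 0, 0, 0, 0, 60]

```text
time: 21.0
eef_pos: [0.562, 0.1105, 0.1515]
tcp_rot: [-0.361, 0.933, -0.001, 0.001]
contact_force: [-0.2, 0.2, -0.3]
opening: 0.703
finger_force: 0.0
```

Call:
move_arm:
  plan: [0, 0, 0, 0, 0, 0, 60, 0, 0, 0, 0, 0, 0, 60]

```text
time: 21.2
eef_pos: [0.5599, 0.1146, 0.1511]
tcp_rot: [-0.362, 0.932, 0.0, -0.0]
contact_force: [0.6, 0.3, 0.6]
opening: 0.701
finger_force: 0.0
```

```bash
python3 - <<'E'
from h import *
a=np.radians(42.5+45+np.arange(0,360,90))
overlay('w7',[(.5624+.0226*np.cos(t),.1131+.0226*np.sin(t),.065) for t in a])
E
```

```text
[0.5599186  0.11484167 0.1511509 ] [-3.62396829e-01  9.32023870e-01  1.93142657e-04 -8.32849559e-05]
```

View pics/w7.png

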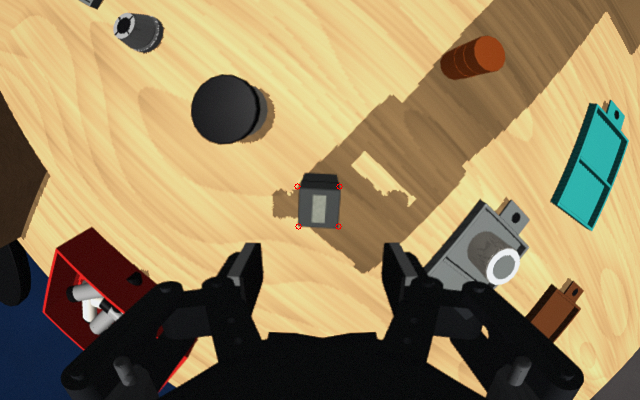

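The pack top at (319,208) sits on the overlay and is aligned with the fingers, and the canister stands in its compartment. Grasping the pack.

Call:
move_arm:
  plan: [2, -2, -45, 0, 0, 0, 60, 0, 0, -45, 0, 0, 0, 60, 0, 0, -33, 0, 0, 0, 60, 0, 0, 0, 0, 0, 0, 27, 0, 0, 0, 0, 0, 0, 27, 0, 0, 0, 0, 0, 0, 27, 0, 0, 0, 0, 0, 0, 27, 0, 0, 0, 0, 0, 0, 27]

```text
time: 22.05
eef_pos: [0.5635, 0.1121, 0.0301]
tcp_rot: [-0.362, 0.932, -0.001, 0.001]
contact_force: [0.1, -1.0, -2.0]
opening: 0.371
finger_force: 37.3
```

Call:
move_arm:
  plan: [0, 0, 30, 0, 0, 0, 27, 0, 0, 45, 0, 0, 0, 27, 0, 0, 30, 0, 0, 0, 27, -1, 31, 0, 0, 0, -6, 27, -1, 31, 0, 0, 0, -6, 27, -1, 31, 0, 0, 0, -6, 27, -1, 31, 0, 0, 0, -6, 27, -2, 32, 0, 0, 0, -6, 27, -2, 32, 0, 0, 0, -6, 27, 0, 0, 0, 0, 0, 0, 27, 0, 0, 0, 0, 0, 0, 27]

```text
time: 23.15
eef_pos: [0.5542, 0.3004, 0.1338]
tcp_rot: [-0.058, 0.998, -0.0, 0.0]
contact_force: [0.5, -0.7, -1.5]
opening: 0.374
finger_force: 37.4
```

Call:
move_arm:
  plan: [0, 0, -45, 0, 0, 0, 27, 0, 0, -35, 0, 0, 0, 27, 0, 0, -13, 0, 0, 0, 27, 0, 0, -4, 0, 0, 0, 27, 0, 0, -3, 0, 0, 0, 27, 0, 0, 0, 0, 0, 0, 27]

```text
time: 23.75
eef_pos: [0.5558, 0.3001, 0.0351]
tcp_rot: [-0.056, 0.998, 0.0, 0.001]
contact_force: [-0.2, 0.7, -1.4]
opening: 0.372
finger_force: 37.3
```

Call:
move_arm:
  plan: [0, 0, -2, 0, 0, 0, 27, 0, 0, 0, 0, 0, 0, 27]

```text
time: 23.95
eef_pos: [0.5551, 0.3003, 0.0325]
tcp_rot: [-0.057, 0.998, 0.0, 0.001]
contact_force: [0.0, -0.3, -1.8]
opening: 0.372
finger_force: 37.3
```

Call:
move_arm:
  plan: [0, 0, -1.5, 0, 0, 0, 27, 0, 0, 0, 0, 0, 0, 27]

```text
time: 24.15
eef_pos: [0.5552, 0.3004, 0.0313]
tcp_rot: [-0.057, 0.998, 0.0, 0.001]
contact_force: [-1.2, 0.0, 3.8]
opening: 0.374
finger_force: 37.8
```

Seated. Release, retreat and check.

Call:
move_arm:
  plan: [0, 0, 0, 0, 0, 0, 52, 0, 0, 0, 0, 0, 0, 52, 0, 0, 30, 0, 0, 0, 52, 0, 0, 50, 0, 0, 0, 52, 0, 0, 50, 0, 0, 0, 52, -10, 45, 15, 0, 0, 0, 52, -10, 45, 0, 0, 0, 0, 52, -10, 45, 0, 0, 0, 0, 52, 0, 0, 0, 0, 0, 0, 52, 0, 0, 0, 0, 0, 0, 52]

```text
time: 25.15
eef_pos: [0.5236, 0.4358, 0.1741]
tcp_rot: [-0.058, 0.998, -0.0, -0.0]
contact_force: [0.6, 0.0, -0.4]
opening: 0.608
finger_force: 0.0
```

```bash
python3 - <<'E'
from h import *
shot('top','top2'); shot('scene','sc2')
t=cv2.imread('pics/top2.png')[110:265,210:490]; s=cv2.imread('pics/sc2.png')[110:350,130:460]
t=cv2.resize(t,(600,332),interpolation=cv2.INTER_CUBIC)
s=cv2.resize(s,(368,268),interpolation=cv2.INTER_CUBIC); o=np.zeros((600,600,3),np.uint8); o[:332]=t; o[332:,:368]=s
s2=cv2.imread('pics/sc2.png')[150:230,335:425]; o[332:538,368:600]=cv2.resize(s2,(232,206)); cv2.imwrite('pics/fin.png',o)
E
```

```text
(no output)
```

View pics/fin.png

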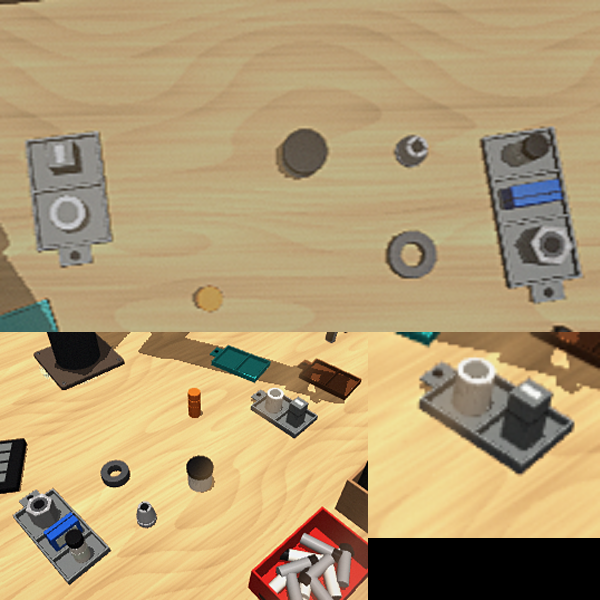

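Both views show all five pieces upright in the right compartments, with the jar, collet, ring gauge and orange tube undisturbed.

```bash
python3 -c "
from h import *
print(order.sign_off())"
```

```text
the job is handed in; nothing more can be done
None
```

Both kits are made up and handed in at about 25 s: all five pieces stand upright in their own compartments, and the jar, collet and ring gauge were left where they stood.

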